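# Load a flanged plate under the spring clip of a filing fixture

### The job

Press the long thumb bar of the fixture's spring clip down with one fingertip and, keeping it down, push the flanged steel plate with the other fingertip along the slideway, under the raised jaw, until its nose is against the end stop. Then let go and move clear, so that the clip springs shut on the plate. Do not pick up or tip the plate, and leave all the other things where they are.

Things in the scene. Friction and masses are not known exactly. Their poses are not given: they have to be found in the camera images.
- fixture: Steel filing fixture fixed to the bench; base 260 x 225 x 12 mm (x -175 to 85, y -112 to 112). +x: the push direction, +y: left of it, +z: up. Origin: at bench-top height on the slideway's centre line, straight below the jaw face that the plate's nose would meet. All x, y, z in mm below are in this frame.
- slideway (a point): Middle of the slideway, on the base's upper face (z 12), at x -62.5, y 0. Two rails (y -31 to -27 and 27 to 31, x -155 to 30, tops z 18) guide the plate with 2 mm play a side. Behind the plate it is free.
- stop_face (a point): Middle of the face of the end stop, at x 40, z 15: a block 50 wide, top z 26, which the nose must reach.
- clip_hinge (a point): Point at x -90, y -40, z 24 on the clip's hinge line, an 8 mm rod parallel to the fixture's x between two posts (x -165 and 30, tops z 32), right of the slideway. Thumb bar on its right, jaw on its left.
- clip (a joint): Angle of the spring clip, rad. 0: shut, jaw 2 mm above the base: the plate cannot enter. Grows as the thumb bar is pressed down, hard stop at 0.42. 0.14: jaw resting on the plate; 0.25 leaves the plate 3 mm, 0.35 leaves 6 mm of room. The spring shuts it when let go; fully down takes about 9 N at the bar's middle.
- clip_bar (a point): Middle of the upper face of the clip's thumb bar, a flat blade 130 long (x -155 to -25) and 34 wide (y about -48 to -81). Shut: this point is at y -65, z 29, the blade sloping up to its outer edge (z about 34). At angle 0.35 it is level, upper face at z 20. A fingertip can press anywhere along it and slide along it.
- clip_jaw (a point): Lower edge of the clip's jaw, front face (x 0), middle of its 12 mm width (y -4). The jaw is on an arm 20 long (x 0 to 20) that reaches from the hinge over the slideway to y 2; top z 30 when shut, 46 fully open. Rises as the thumb bar goes down.
- plate: Loose steel plate 75 x 50 x 6 mm, about 0.25 kg, lying flat between the rails; a folded-up flange, 4 thick, runs across its whole rear edge, its top 28 above the plate's underside. Origin: centre of its underside; +x to its nose, +z up. At the start the nose is 6 to 36 mm short of the jaw.
- plate_nose (a point): Middle of the plate's front (nose) edge, at half thickness.
- plate_flange (a point): Middle of the rear face of the plate's flange (the face to push), 20 mm above the plate's underside, 75 mm behind the nose.
- bushing: Bystander, to be left alone: short brass tube, 26 mm across, 28 high, standing on the fixture's base left of the slideway. Origin: centre of its underside.
- gauge_block: Bystander, to be left alone: steel block 40 x 22 x 18 mm lying on the fixture's base left of the slideway. Origin: centre of its underside.
- spacer: Bystander, to be left alone: dark steel disc, 28 mm across, 12 high, on the fixture's base left of the slideway. Origin: centre of its underside.
- file: Bystander, to be left alone: flat file with a wooden handle, 305 mm long, lying on the bench. Origin: on the bench, under the file's length.
- hammer: Bystander, to be left alone: hammer lying on the bench. Origin: its underside.
- mug: Bystander, to be left alone: white mug, 80 mm across, 90 high, on the bench. Origin: centre of its underside.
- oil_can: Bystander, to be left alone: closed can, 64 mm across, 120 high, on the bench. Origin: centre of its underside.
There are look-alikes about, which are no part of the job. Leave any green, orange or pink look-alike of the plate alone.

How it is judged:
On the way, in this order (a step that is already met when the one before it is completed fails the run):
1. the clip is held open (0.22 rad or more) while the plate is still short of the jaw (value of joint clip above 0.22 rad and x of plate_nose in the frame of fixture below 0 m), for 0.2 s.
2. with the clip still held off the plate, the plate's nose reaches the end stop (within 3.5 mm) (value of joint clip above 0.18 rad and x of plate_nose in the frame of fixture above 0.0365 m), for 0.1 s.
At the end, for the whole second after the job is handed in: The plate lies flat on the fixture's base (less than 2.5 mm up, tilted less than 0.06 rad) with its nose within 3.5 mm of the end stop, at rest, and the clip has sprung back so that its jaw rests on the plate (clip angle 0.08 to 0.19 rad) (x of plate_nose in the frame of fixture above 0.0365 m and height (world z) of plate below 0.0145 m and angle between plate's own z axis and vertical below 0.06 rad and value of joint clip between 0.08 and 0.19 rad and linear speed of plate below 0.01 m/s); the robot touches nothing.
It fails at once if the plate is lifted (more than 8 mm off the base) or tipped (more than 0.25 rad) (height (world z) of plate above 0.02 m or angle between plate's own z axis and vertical above 0.25 rad).
It fails at once if a bystander is moved by more than 15 mm (distance of any of bushing, gauge_block, spacer, file, hammer, mug, oil_can from where it was at the start of the episode above 0.015 m).
It also fails if it takes over 38 s, if anything falls off the work surface, if the arm or the gripper's body presses on something with over 40 N, if the wrist force passes 120 N, or if a joint passes its speed limit or range.

### The arm

A 6-joint arm with a two-finger parallel gripper is mounted at the origin on the work surface. World frame = base frame: x ahead of the robot, y to its left, z up, the work surface at z = 0. Lengths are in m, angles in rad, forces in N, time in s.
With the tool pointing down it reaches from about 0.35 to 0.975 m from the base axis. Payload 4.9 kg.
Tool frame: the origin (TCP) lies midway between the tips of the shut fingers; the grasp point (between the pads) lies ctrl.grip_depth behind it (ctrl.grip_depth is the distance from the TCP to the grasp point, in m); y points along the fingers, z is the direction in which the jaws open and shut, and the axes are right-handed (so a half turn about y gives the same grasp; the last joint's range is limited). The gripper opens to 85 mm and grips with 20 to 120 N. Pads are 22 mm wide; open, the fingers measure 114 mm over their backs; the gripper's body (76 mm by 85 mm) begins 54 mm behind the grasp point. The pads swing forward as they close: fully open they stand 13 mm farther back than shut.
Start: joints at [0.982, 0.053, 1.613, -0, 1.476, -0.119], TCP at [0.283, 0.557, 0.201] pointing down, gripper open.
Joint ranges: [-3.01, 3.01], [-1.01, 2.22], [0.06, 2.58], [-1.02, 4.17], [0.09, 2.62], [-3.14, 3.14]. Speed limits (rad/s): [2.57, 2.57, 3.14, 3.14, 3.14, 3.14].

### API

Orientations are given as a rotation vector (axis times angle).
In Python, from station import ctrl gives the robot as it stands.
- The arm moves only by the tool jog_arm, never from a script. Its argument "moves" is a list of rows, each a list of 6 numbers: the shift along the tool's x, y, z in mm, then the turn, a rotation vector about the tool's x, y, z in rad. In form: [[x, y, z, wx, wy, wz], ...]. A call has 1 to 12 rows; each row shifts and turns the commanded pose from where the row before left it, along the tool's axes as they then stand; what a row does not reach is not made up. A row lasts 1/10 s, in which the tool goes at most 50 mm and 8.59 degrees, less where a joint would pass 70% of its speed; a pose out of reach is approached as far as the arm can. A call is refused whole if a number of a shift passes 50 or a number of a turn 0.15, either way. A call with a gripper value outside its range is refused whole. "grip" is the finger opening in mm, from 0 to 85.4, set as the call begins (left out, the last holds). The fingers move at their own pace and stop on an object; "grip_force" is the grip in N (left out, the last holds). Time passes only in rows, so rows that do not move let the fingers close. It gives the time, the measured TCP pose, the force and the opening at its end, in the units of the state.
- ctrl.get_obs(): the state, without advancing time (a new reading comes with each control period).
- ctrl.get_image(name): name is "side" or "top"; returns the picture (384x512x3 uint8, red, green, blue); there is no depth.
- ctrl.camera_params(name): a dict with "fx", "fy", "cx", "cy" (pixels), "pose" (4x4, takes a point from camera to world coordinates). Camera axes: x right, y up, looking along -z (the intrinsics and any distortion apply to the point x, -y, -z); pixel columns grow to the right and rows downward; lengths in m; the calibration is good to about 2 mm. A picture is of the moment at which its call begins. camera_params takes no time and is no camera call.
- ctrl.finish_job(): hands the job in, once; it reports no verdict.
The state is a dict: "t": time; "q": joint angles; "dq": joint speeds; "effort": joint torques, N m; "tool_pos": TCP position; "tool_rot": TCP orientation; "contact_force": force on the tool from outside, world axes, zero at the start; "wrist_torque": the same for the moment, N m; "opening": finger opening in m.
Only numpy, scipy, OpenCV 4.12 (cv2) and the standard library are available. Lean on these libraries where they do the work, as an engineer would, in place of code of your own. Each camera call takes 0.05 s, during which the arm holds its last target. There are 200 camera calls.

## Working session

There is one attempt and no reset: what is moved stays moved. The work goes in short steps, Python scripts to look and compute and a tool call to move; the robot and the scene stay as the last step left them, time stands still between calls to the robot, and variables do not carry over. Pictures are saved under pics/ and viewed, about 8 in all and at most 12, crops included, and the job is handed in when it is done.

Besides the shell and the picture viewer there is one more tool, called after "Request:" as name(argument=value, ...) on one line, values as JSON. jog_arm: Moves the arm, as the interface text tells. Its arguments: {"type":"object","properties":{"moves":{"type":"array","items":{"type":"array","items":{"type":"number"}}},"grip":{"type":"number"},"grip_force":{"type":"number"}},"required":["moves"]}

```bash
ls; mkdir -p pics; python3 - <<'E'
from station import ctrl
import cv2,numpy as np
np.set_printoptions(precision=4,suppress=True)
for n in("top","side"):
    im=ctrl.get_image(n); cv2.imwrite(f"pics/{n}0.png",im[:,:,::-1]); p=ctrl.camera_params(n); print(n,p)
o=ctrl.get_obs(); print(o, ctrl.grip_depth)
E
```

```text
pics
top {'fx': 492.31309661662186, 'fy': 492.31309661662186, 'cx': 254.97434791790417, 'cy': 194.19527380917785, 'pose': array([[ 0.024 ,  0.9913, -0.1297,  0.3062],
       [-0.9997,  0.0248,  0.0046,  0.0022],
       [ 0.0078,  0.1296,  0.9915,  1.7344],
       [ 0.    ,  0.    ,  0.    ,  1.    ]])}
side {'fx': 407.1534164984582, 'fy': 407.1534164984582, 'cx': 259.5950771585332, 'cy': 194.89570959437566, 'pose': array([[ 0.9988,  0.0141, -0.0476,  0.4599],
       [-0.0486,  0.468 , -0.8824, -1.0242],
       [ 0.0098,  0.8836,  0.4681,  0.6073],
       [ 0.    ,  0.    ,  0.    ,  1.    ]])}
{'t': 0.1, 'q': array([ 0.982 ,  0.0533,  1.6142, -0.    ,  1.476 , -0.119 ]), 'dq': array([-0.0002, -0.0017, -0.0022, -0.0009, -0.0005,  0.0003]), 'effort': array([  0.0004, -39.4898, -37.1366,  -0.0001,   0.0038,   0.    ]), 'tool_pos': array([0.2826, 0.5567, 0.1995]), 'tool_rot': array([-1.541,  0.369, -0.368]), 'contact_force': array([ 0.474 , -0.129 , -0.5935]), 'wrist_torque': array([0.018 , 0.0167, 0.0038]), 'opening': 0.08588287219321501} 0.0187
```

View pics/top0.png

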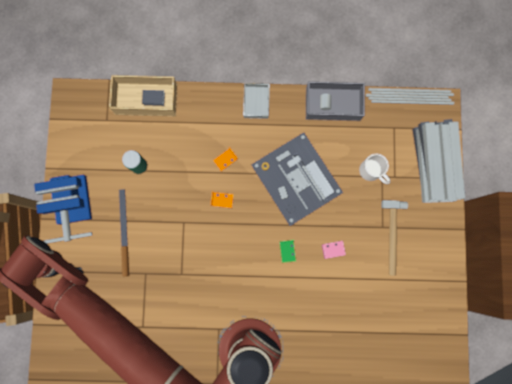

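View pics/side0.png

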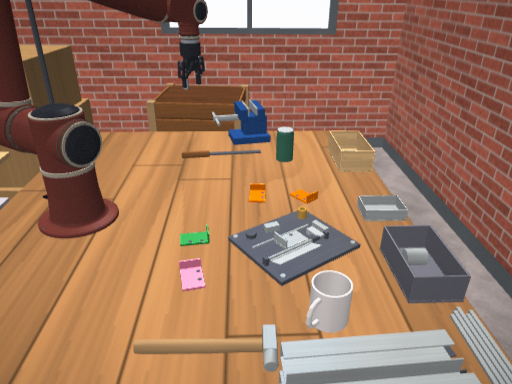

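```bash
python3 - <<'E'
import cv2
a=cv2.imread("pics/top0.png")[125:232,245:350]; cv2.imwrite("pics/topc.png",cv2.resize(a,None,fx=5.6,fy=5.6,interpolation=2))
a=cv2.imread("pics/side0.png")[200:285,222:368]; cv2.imwrite("pics/sidec.png",cv2.resize(a,None,fx=5.4,fy=5.4,interpolation=2))
E
```

```text
(no output)
```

View pics/topc.png

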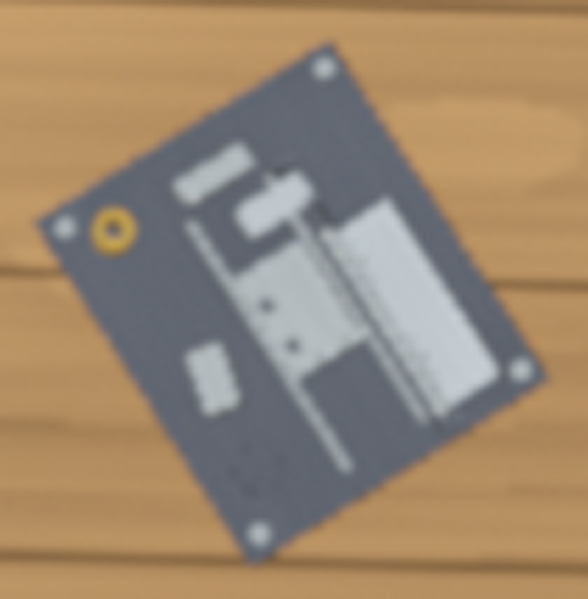

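View pics/sidec.png

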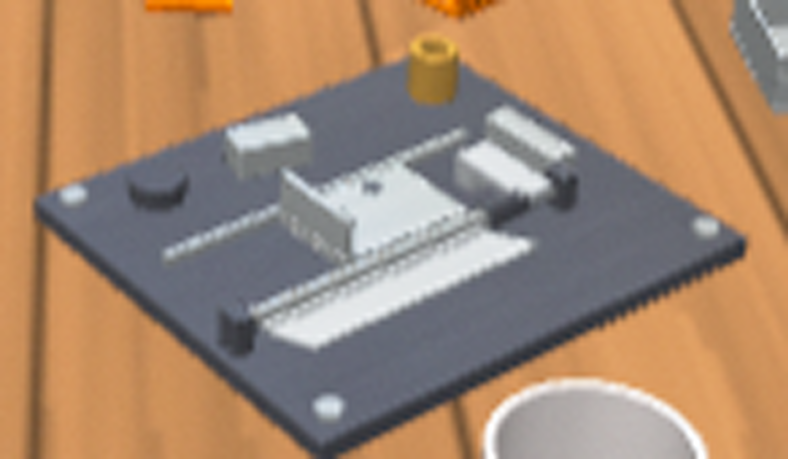

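```bash
cat > h.py <<'E'
import numpy as np, cv2
from scipy.spatial.transform import Rotation as R
from station import ctrl
np.set_printoptions(precision=4,suppress=True)
def ray(cam,px,z):
    p=ctrl.camera_params(cam);T=p["pose"];px=np.atleast_2d(px).astype(float)
    d=np.c_[(px[:,0]-p["cx"])/p["fx"],-(px[:,1]-p["cy"])/p["fy"],-np.ones(len(px))]@T[:3,:3].T
    return T[:3,3]+d*((z-T[2,3])/d[:,2])[:,None]
def proj(cam,P):
    p=ctrl.camera_params(cam);T=p["pose"];c=(np.atleast_2d(P)-T[:3,3])@T[:3,:3]
    return np.c_[p["cx"]-p["fx"]*c[:,0]/c[:,2],p["cy"]+p["fy"]*c[:,1]/c[:,2]]
def fit(W,F):  # world = Rz F + t
    W=W[:,:2];Fm=F.mean(0);Wm=W.mean(0);a=((F-Fm)@[1,1j]);b=((W-Wm)@[1,1j]);th=np.angle((a.conj()*b).sum())
    c,s=np.cos(th),np.sin(th);M=np.array([[c,-s],[s,c]]);t=Wm-M@Fm
    return th,t,W-(F@M.T+t)
E
python3 - <<'E'
from h import *
cr=lambda L,o,f:np.array(o)+(np.array(L)+.5)/f-.5
F=np.array([[85,-112.5],[-175,-112.5],[-175,112.5],[85,112.5]])/1000
tc=cr([(330,42),(548,378),(255,560),(38,222)],(245,125),5.6)
sc=cr([(745,243),(322,447),(38,207),(440,48)],(222,200),5.4)
ts=cr([(323,68),(521,370),(259,534),(65,228)],(245,125),5.6)
ss=cr([(707,226),(328,407),(73,195)],(222,200),5.4)
for n,c,p in(("top","corner",tc),("side","corner",sc)):
    th,t,r=fit(ray(n,p,.012),F);print(n,c,np.degrees(th),t,"res mm",1e3*r.ravel())
Ft=F.copy();S=np.array([[73,-100],[-163,-100],[-163,100],[73,100]])/1000
th,t,r=fit(ray("top",ts,.014),S);print("screws",np.degrees(th),t,1e3*r.ravel())
inv=lambda P:(P[:,:2]-t)@np.array([[np.cos(th),-np.sin(th)],[np.sin(th),np.cos(th)]])*1e3
print("side screws fix",inv(ray("side",ss,.014)))
print("flange top rear?",inv(ray("top",cr([(302,380),(372,337)],(245,125),5.6),.04)))
print("plate nose L",inv(ray("top",cr([(235,273)],(245,125),5.6),.018)))
print("bar corners",inv(ray("top",cr([(390,200),(500,372),(325,232),(437,416)],(245,125),5.6),.030)))
print("stop face",inv(ray("top",cr([(187,205),(255,165)],(245,125),5.6),.026)))
print("side flange top",inv(ray("side",cr([(283,172),(352,222)],(222,200),5.4),.04)))
o=ctrl.get_obs();print(R.from_rotvec(o["tool_rot"]).as_matrix())
E
```

```text
top corner 33.40279750111126 [ 0.6309 -0.1281] res mm [-3.1046  0.5319  0.0157  3.5254  4.3929 -0.9759 -1.3039 -3.0815]
side corner 33.26708424006511 [ 0.6333 -0.1324] res mm [-4.1129 -0.2247 -0.4342  3.8658  2.9867 -4.0589  1.5604  0.4178]
screws 33.46376772000667 [ 0.6307 -0.1274] [-3.6875  0.3859  1.3424  3.3069  3.9362  0.2632 -1.591  -3.956 ]
side screws fix [[  74.0936  -98.0514]
 [-157.5692  -97.4148]
 [-157.1195   98.8385]]
flange top rear? [[-93.7169  26.659 ]
 [-94.1241 -24.8753]]
plate nose L [[-12.5189  22.2962]]
bar corners [[ -26.2978  -83.7652]
 [-154.5075  -82.5677]
 [ -21.7999  -37.928 ]
 [-156.8052  -34.0318]]
stop face [[ 39.3256  25.8048]
 [ 38.2528 -24.456 ]]
side flange top [[-86.8202  24.826 ]
 [-86.8397 -26.1471]]
[[ 0.8917 -0.001   0.4527]
 [-0.4527 -0.0016  0.8916]
 [-0.0002 -1.     -0.0019]]
```

Request:
jog_arm(moves=[[0, 0, 0, 0, -0.132, 0], [0, 0, 0, 0, -0.132, 0], [0, 0, 0, 0, -0.132, 0], [0, 0, 0, 0, -0.132, 0], [0, 0, 0, 0, -0.132, 0], [0, 0, 0, 0, -0.132, 0], [0, 0, 0, 0, -0.132, 0], [0, 0, 0, 0, -0.132, 0], [0, 0, 0, 0, 0, 0]], grip=50)

```text
t: 1.0
tool_pos: [0.2827, 0.557, 0.1999]
tool_rot: [-1.522, -0.458, 0.46]
contact_force: [-0.2, -0.2, -0.5]
opening: 0.0498
```

Request:
jog_arm(moves=[[-12, 0, -50, 0, 0, 0], [-12, 0, -50, 0, 0, 0], [-12, 0, -50, 0, 0, 0], [-12, 0, -50, 0, 0, 0], [-12, 0, -50, 0, 0, 0], [-12, 0, -50, 0, 0, 0], [-12, 0, -50, 0, 0, 0], [-12, 0, -50, 0, 0, 0], [-12, 0, -50, 0, 0, 0], [-12, 0, -50, 0, 0, 0], [-12, 0, -50, 0, 0, 0], [-12, 0, -50, 0, 0, 0]])

```text
t: 2.2
tool_pos: [0.4892, -0.0083, 0.2006]
tool_rot: [-1.522, -0.457, 0.456]
contact_force: [0.8, 0.6, -0.5]
opening: 0.0499
```

```bash
cat > st.py <<'E'
from h import *
# fixture estimate: tool pose in the fixture frame, mm
th=np.radians(33.4);t=np.array([.632,-.130]);M=np.array([[np.cos(th),-np.sin(th)],[np.sin(th),np.cos(th)]])
def tool():
    o=ctrl.get_obs();m=R.from_rotvec(o["tool_rot"]).as_matrix()
    print("t",o["t"],"fix",(o["tool_pos"][:2]-t)@M*1e3,"z",o["tool_pos"][2]*1e3,"open",o["opening"]*1e3,"F(fix)",o["contact_force"][:2]@M,o["contact_force"][2])
    print("tool x yaw",np.degrees(np.arctan2(m[1,0],m[0,0])),"y axis",m[:,1])
    return o,m
if __name__=="__main__": tool()
E
python3 st.py
```

```text
t 2.2 fix [-52.179  180.2141] z 200.61245604101225 open 49.8921167821043 F(fix) [1.0048 0.0519] -0.45241615752548725
tool x yaw 33.38250811113015 y axis [ 0.0005  0.0001 -1.    ]
```

Request:
jog_arm(moves=[[-14, 0, -42, 0, 0, 0], [-14, 0, -42, 0, 0, 0], [-14, 0, -42, 0, 0, 0], [-14, 0, -42, 0, 0, 0], [-12, 0, -42, 0, 0, 0], [0, 40, 0, 0, 0, 0], [0, 40, 0, 0, 0, 0], [0, 40, 0, 0, 0, 0], [0, 20, 0, 0, 0, 0], [0, 0, 0, 0, 0, 0], [0, 0, 0, 0, 0, 0]])

```text
t: 3.3
tool_pos: [0.5486, -0.2188, 0.0608]
tool_rot: [-1.522, -0.458, 0.458]
contact_force: [-0.4, 0.1, -0.1]
opening: 0.05
```

```bash
python3 st.py; python3 - <<'E'
from h import *
a=ctrl.get_image("side")[180:285,212:368,::-1];b=ctrl.get_image("top")[125:232,245:350,::-1]
a=cv2.resize(a,None,fx=4.3,fy=4.3,interpolation=2)
b=cv2.resize(b,None,fx=1,fy=1) if 0 else b
cv2.imwrite("pics/s1.png",a)
E
```

```text
t 3.3 fix [-118.4825  -28.2319] z 60.84739535969504 open 50.00503435237993 F(fix) [-0.276  0.356] -0.06727556106540933
tool x yaw 33.50101919166504 y axis [-0.0002  0.0001 -1.    ]
```

View pics/s1.png

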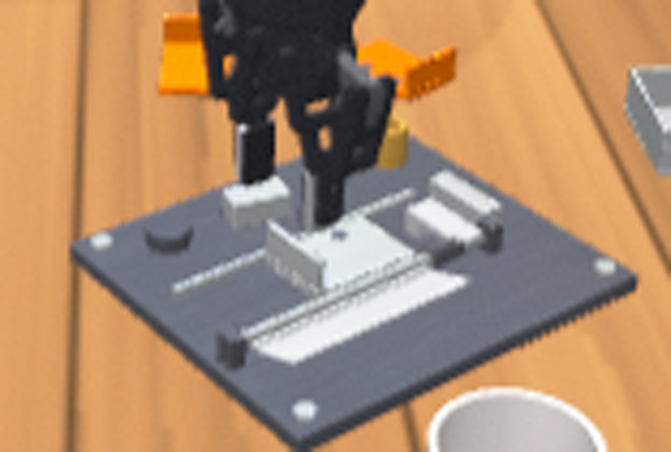

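```bash
python3 - <<'E'
from st import *
px=np.array([212,180])+np.array([(320,225),(253,182)])/4.3
for z in(.061,.066,.071):
    print(z,(ray("side",px,z)[:,:2]-t)@M*1e3)
E
```

```text
0.061 [[-84.5234 -18.2182]
 [-87.3609  40.5521]]
0.066 [[-89.5703 -24.0173]
 [-92.3819  34.2151]]
0.071 [[-94.6173 -29.8163]
 [-97.4029  27.8781]]
```

```bash
python3 - <<'E'
from st import *
o,m=tool()
P=lambda y,z:np.array([*(M@np.array([-.118,y])+t),z])
print((proj("side",[o["tool_pos"],P(-.060,.066),P(.004,.066),P(-.060,.09),P(.004,.09)])-[212,180])*4.3)
b=ctrl.get_image("top")[105:232,225:352,::-1];cv2.imwrite("pics/t1.png",cv2.resize(b,None,fx=4.6,fy=4.6,interpolation=2))
E
```

```text
t 3.4 fix [-117.7059  -29.6274] z 62.951305362901635 open 50.283984861203486 F(fix) [-0.108  -0.4518] 0.5131064095895701
tool x yaw 33.54277381740471 y axis [ 0.0033 -0.0019 -1.    ]
[[286.9741 250.3215]
 [321.7936 271.5677]
 [249.6961 218.7744]
 [323.6414 234.3419]
 [250.6317 182.6704]]
```

View pics/t1.png

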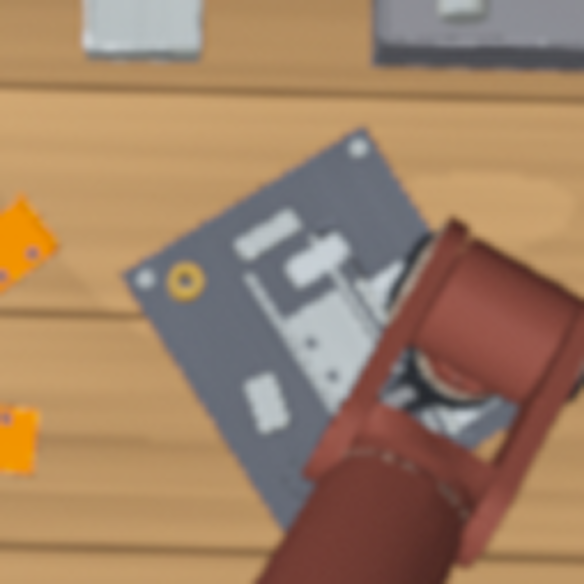

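```bash
python3 - <<'E'
from st import *
a=ctrl.get_image("side")[:,:,::-1]; d=np.abs(a.astype(int)-cv2.imread("pics/side0.png")).max(2)>25
d[:, :]=d
for c in range(262,300,2):
    r=np.where(d[150:300,c])[0]; print(c,r.max()+150 if len(r) else None,end='; ')
tool()
E
```

```text
262 202; 264 202; 266 207; 268 221; 270 222; 272 221; 274 220; 276 218; 278 203; 280 209; 282 229; 284 230; 286 232; 288 231; 290 231; 292 227; 294 219; 296 218; 298 218; t 3.5 fix [-117.6892  -29.5941] z 63.02957107248126 open 50.13187226277805 F(fix) [0.1819 0.0259] 0.19887243575344843
tool x yaw 33.562508516403305 y axis [ 0.0035 -0.0019 -1.    ]
```

```bash
python3 - <<'E'
from st import *
o,m=tool();p=o["tool_pos"]
for z in(.06,.1,.15,.25): print(z,(proj("top",[[p[0],p[1],z]])-[225,105])*4.6,(proj("side",[[p[0],p[1],z]])-[212,180])*4.3, proj("side",[[p[0],p[1],z]]))
a=ctrl.get_image("side")[100:260,200:360,::-1];cv2.imwrite("pics/s2.png",cv2.resize(a,None,fx=3.7,fy=3.7,interpolation=2))
E
```

```text
t 3.5 fix [-117.6892  -29.5941] z 63.02957107248126 open 50.13187226277805 F(fix) [0.1819 0.0259] 0.19887243575344843
tool x yaw 33.562508516403305 y axis [ 0.0035 -0.0019 -1.    ]
0.06 [[424.6519 384.5209]] [[286.791  254.7231]] [[278.6956 239.2379]]
0.1 [[431.9601 376.8034]] [[289.1268 193.4623]] [[279.2388 224.9912]]
0.15 [[441.6037 366.6198]] [[292.1789 113.4115]] [[279.9486 206.3748]]
0.25 [[462.7975 344.2391]] [[298.7694 -59.4414]] [[281.4813 166.1764]]
```

View pics/s2.png

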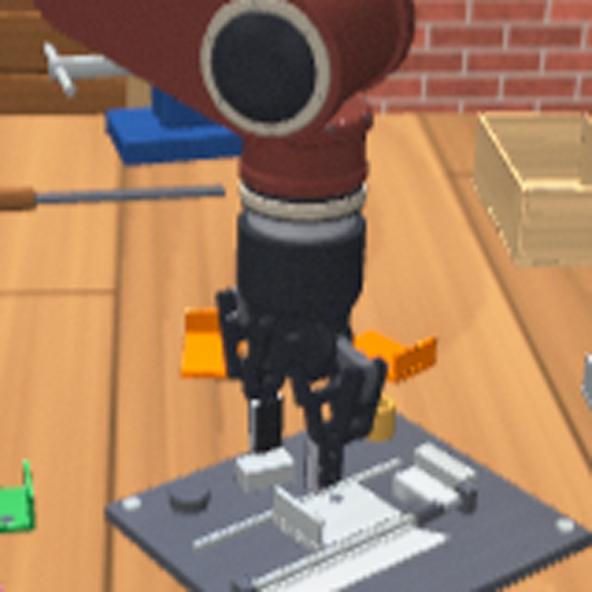

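```bash
python3 - <<'E'
from st import *
P=np.array([.2826,.5567,0])
for z in(.2,.22,.24): print(z,proj("side",[P+[0,0,z]]))
print(proj("side",[[0,0,0],[0,0,.1]]),proj("top",[[0,0,0]]))
a=cv2.imread("pics/side0.png"); g=a.max(2)<60
r,c=np.where(g[40:110,170:215]); 
for k in range(170,215,3):
    rr=r[c==k-170]; print(k,rr.max()+40 if len(rr) else None,end=' ')
E
```

```text
0.2 [[193.0016  97.4499]]
0.22 [[192.6548  92.2787]]
0.24 [[192.3038  87.0454]]
[[ 79.7546 217.1611]
 [ 72.5897 185.9514]] [[249.4847 349.0007]]
170 None 173 None 176 None 179 77 182 80 185 87 188 75 191 70 194 69 197 83 200 83 203 70 206 None 209 None 212 None
```

Request:
jog_arm(moves=[[0, 8, -2, 0, 0, 0], [0, 8, 0, 0, 0, 0], [0, 8, 0, 0, 0, 0], [0, 6, 0, 0, 0, 0], [0, 0, 0, 0, 0, 0], [0, 0, 0, 0, 0, 0]])

```text
t: 4.15
tool_pos: [0.5494, -0.2203, 0.0301]
tool_rot: [-1.521, -0.459, 0.46]
contact_force: [-0.6, 0.6, 0.3]
opening: 0.0498
```

```bash
python3 - <<'E'
from st import *
tool()
a=ctrl.get_image("side")[160:275,212:368,::-1];cv2.imwrite("pics/s3.png",cv2.resize(a,None,fx=4.5,fy=4.5,interpolation=2))
E
```

```text
t 4.15 fix [-118.6532  -29.9441] z 30.141857656436976 open 49.78220296378656 F(fix) [-0.1772  0.7893] 0.3160430394397249
tool x yaw 33.585089229015445 y axis [-0.0007  0.0004 -1.    ]
```

View pics/s3.png

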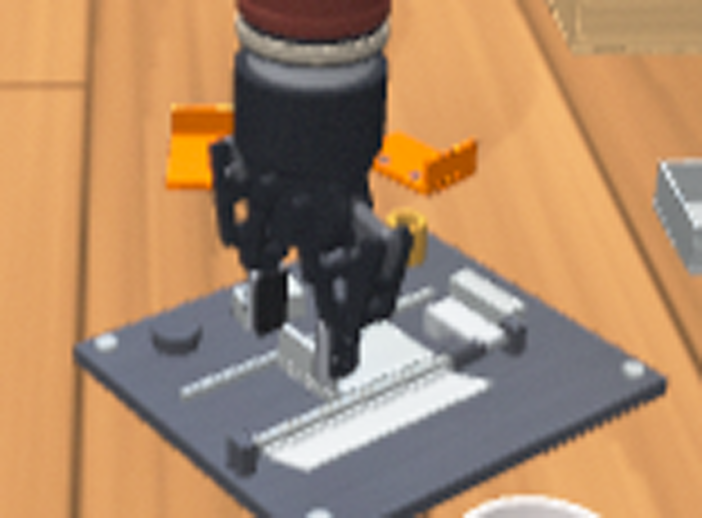

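Request:
jog_arm(moves=[[0, 6, 0, 0, 0, 0], [0, 6, 0, 0, 0, 0], [0, 6, 0, 0, 0, 0], [0, 4, 0, 0, 0, 0], [0, 0, 0, 0, 0, 0]])

```text
t: 4.7
tool_pos: [0.5489, -0.22, 0.0074]
tool_rot: [-1.52, -0.458, 0.46]
contact_force: [0.6, 0.2, 0.9]
opening: 0.0501
```

Request:
jog_arm(moves=[[0, 2, 0, 0, 0, 0], [0, 2, 0, 0, 0, 0], [0, 0, 0, 0, 0, 0]])

```text
t: 5.0
tool_pos: [0.5496, -0.2204, 0.0045]
tool_rot: [-1.521, -0.459, 0.459]
contact_force: [0.7, 0.2, -0.2]
opening: 0.0497
```

Request:
jog_arm(moves=[[0, 2, 0, 0, 0, 0], [0, 2, 0, 0, 0, 0], [0, 0, 0, 0, 0, 0]])

```text
t: 5.3
tool_pos: [0.5494, -0.2203, 0.0002]
tool_rot: [-1.521, -0.459, 0.459]
contact_force: [-0.4, -0.1, -0.5]
opening: 0.0498
```

Request:
jog_arm(moves=[[0, 2, 0, 0, 0, 0], [0, 1, 0, 0, 0, 0], [0, 0, 0, 0, 0, 0]])

```text
t: 5.6
tool_pos: [0.5495, -0.2203, -0.0027]
tool_rot: [-1.521, -0.459, 0.459]
contact_force: [-0.6, 0.3, -0.6]
opening: 0.05
```

Request:
jog_arm(moves=[[0, 2, 0, 0, 0, 0], [0, 0, 0, 0, 0, 0]])

```text
t: 5.8
tool_pos: [0.5495, -0.2203, -0.0047]
tool_rot: [-1.521, -0.459, 0.459]
contact_force: [-0.4, -0.8, -0.4]
opening: 0.0498
```

Request:
jog_arm(moves=[[0, 2, 0, 0, 0, 0], [0, 0, 0, 0, 0, 0]])

```text
t: 6.0
tool_pos: [0.55, -0.2207, -0.0059]
tool_rot: [-1.522, -0.459, 0.459]
contact_force: [-0.5, 1.9, 4.1]
opening: 0.0496
```

```bash
python3 - <<'E'
from st import *
tool()
a=ctrl.get_image("side")[190:265,222:348,::-1];cv2.imwrite("pics/s4.png",cv2.resize(a,None,fx=6,fy=6,interpolation=2))
E
```

```text
t 6.0 fix [-118.4017  -30.5286] z -5.944516603104126 open 49.63528031742138 F(fix) [0.6286 1.8867] 4.077098149699291
tool x yaw 33.58774319033441 y axis [ 0.0004 -0.0004 -1.    ]
```

View pics/s4.png

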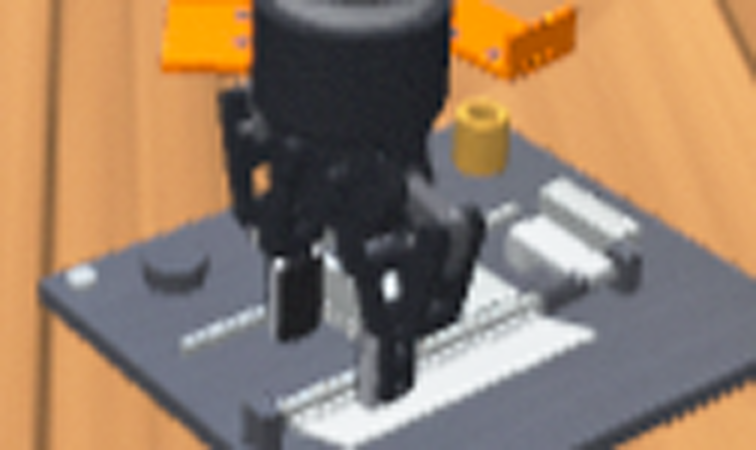

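Request:
jog_arm(moves=[[0, 2, 0, 0, 0, 0], [0, 2, 0, 0, 0, 0], [0, 2, 0, 0, 0, 0], [0, 0, 0, 0, 0, 0]])

```text
t: 6.45
tool_pos: [0.5502, -0.221, -0.0117]
tool_rot: [-1.523, -0.46, 0.459]
contact_force: [-1.6, 0.2, 7.2]
opening: 0.05
```

Request:
jog_arm(moves=[[0, 1, 0, 0, 0, 0], [0, 1, 0, 0, 0, 0], [0, 0, 0, 0, 0, 0]])

```text
t: 6.75
tool_pos: [0.5501, -0.2209, -0.0134]
tool_rot: [-1.523, -0.46, 0.459]
contact_force: [-2.4, 1.1, 9.5]
opening: 0.0496
```

```bash
python3 - <<'E'
from st import *
tool()
a=ctrl.get_image("side")[190:265,222:348,::-1];cv2.imwrite("pics/s5.png",cv2.resize(a,None,fx=6,fy=6,interpolation=2))
E
```

```text
t 6.75 fix [-118.3675  -30.7976] z -13.385660129567558 open 49.64492339579822 F(fix) [-1.3942  2.2276] 9.47549920890426
tool x yaw 33.587308591131766 y axis [ 0.0006 -0.0008 -1.    ]
```

View pics/s5.png

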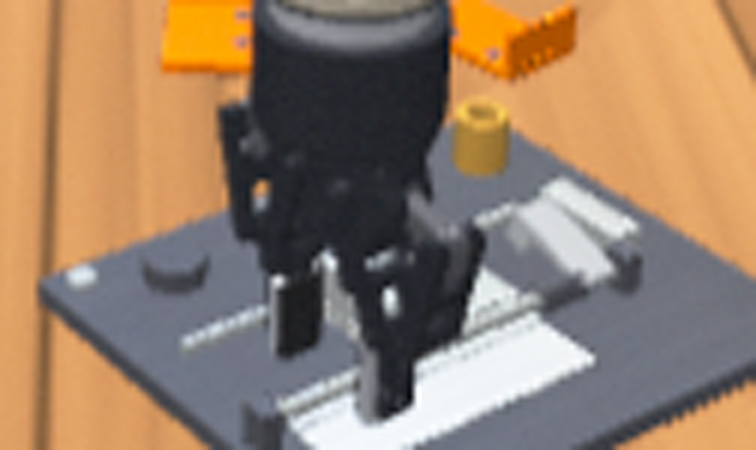

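Request:
jog_arm(moves=[[0, 1, 0, 0, 0, 0], [3, 0, 0, 0, 0, 0], [3, 0, 0, 0, 0, 0], [3, 0, 0, 0, 0, 0], [3, 0, 0, 0, 0, 0], [3, 0, 0, 0, 0, 0], [3, 0, 0, 0, 0, 0], [3, 0, 0, 0, 0, 0], [3, 0, 0, 0, 0, 0], [3, 0, 0, 0, 0, 0], [3, 0, 0, 0, 0, 0]])

```text
t: 7.9
tool_pos: [0.5746, -0.206, -0.014]
tool_rot: [-1.525, -0.458, 0.461]
contact_force: [-6.6, -3.5, 9.5]
opening: 0.0497
```

```bash
python3 st.py
```

```text
t 7.9 fix [-89.7381 -31.8412] z -14.009217565806274 open 49.720296014759185 F(fix) [-7.407   0.6997] 9.461517174835091
tool x yaw 33.58893216108405 y axis [-0.0006 -0.0038 -1.    ]
```

Request:
jog_arm(moves=[[3, 0, 0, 0, 0, 0], [3, 0, 0, 0, 0, 0], [3, 0, 0, 0, 0, 0], [3, 0, 0, 0, 0, 0], [3, 0, 0, 0, 0, 0], [3, 0, 0, 0, 0, 0], [3, 0, 0, 0, 0, 0], [3, 0, 0, 0, 0, 0], [3, 0, 0, 0, 0, 0], [3, 0, 0, 0, 0, 0], [3, 0, 0, 0, 0, 0]])

```text
t: 9.0
tool_pos: [0.6021, -0.1877, -0.014]
tool_rot: [-1.525, -0.458, 0.461]
contact_force: [-6.8, -3.9, 9.3]
opening: 0.0501
```

Request:
jog_arm(moves=[[2, 0, 0, 0, 0, 0], [2, 0, 0, 0, 0, 0], [1, 0, 0, 0, 0, 0], [0, 0, 0, 0, 0, 0]])

```text
t: 9.4
tool_pos: [0.6064, -0.1848, -0.014]
tool_rot: [-1.525, -0.458, 0.46]
contact_force: [-4.7, -3.3, 9.6]
opening: 0.0502
```

```bash
python3 st.py
```

```text
t 9.4 fix [-51.5795 -31.6737] z -13.997448498503658 open 50.20318041096859 F(fix) [-5.7664 -0.1431] 9.639461903531483
tool x yaw 33.58404355864695 y axis [-0.0003 -0.0035 -1.    ]
```

Request:
jog_arm(moves=[[1, 0, 0, 0, 0, 0], [1, 0, 0, 0, 0, 0], [1, 0, 0, 0, 0, 0]])

```text
t: 9.7
tool_pos: [0.6087, -0.1833, -0.014]
tool_rot: [-1.525, -0.458, 0.461]
contact_force: [-5.7, -3.8, 9.1]
opening: 0.0497
```

Request:
jog_arm(moves=[[1, 0, 0, 0, 0, 0], [1, 0, 0, 0, 0, 0], [1, 0, 0, 0, 0, 0]])

```text
t: 10.0
tool_pos: [0.6112, -0.1817, -0.014]
tool_rot: [-1.525, -0.458, 0.461]
contact_force: [-5.8, -3.9, 9.9]
opening: 0.0501
```

```bash
python3 - <<'E'
from st import *
tool()
a=ctrl.get_image("side")[190:265,222:348,::-1];cv2.imwrite("pics/s6.png",cv2.resize(a,None,fx=6,fy=6,interpolation=2))
E
```

```text
t 10.0 fix [-45.8331 -31.6804] z -13.994175474806706 open 50.12465489122118 F(fix) [-7.0172 -0.0937] 9.888373484837611
tool x yaw 33.58609547607293 y axis [-0.0007 -0.0037 -1.    ]
```

View pics/s6.png

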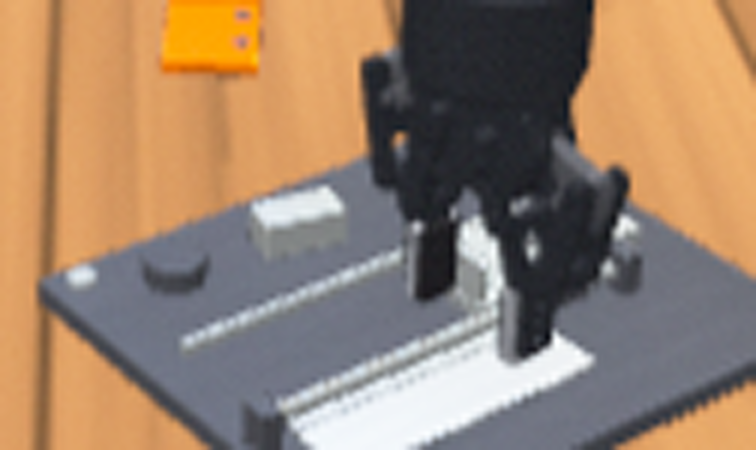

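Bar still down (finger at 525,355), plate well advanced with the other finger behind its flange (435,290). Creep forward until the stop is felt.

Request:
jog_arm(moves=[[1, 0, 0, 0, 0, 0], [1, 0, 0, 0, 0, 0]])

```text
t: 10.25
tool_pos: [0.6128, -0.1806, -0.014]
tool_rot: [-1.525, -0.458, 0.461]
contact_force: [-5.9, -4.7, 8.9]
opening: 0.0501
```

Request:
jog_arm(moves=[[1, 0, 0, 0, 0, 0], [1, 0, 0, 0, 0, 0]])

```text
t: 10.45
tool_pos: [0.6137, -0.1799, -0.014]
tool_rot: [-1.525, -0.457, 0.463]
contact_force: [-10.7, -6.5, 12.5]
opening: 0.0499
```

Request:
jog_arm(moves=[[1, 0, 0, 0, 0, 0], [1, 0, 0, 0, 0, 0]])

```text
t: 10.65
tool_pos: [0.6136, -0.1799, -0.014]
tool_rot: [-1.525, -0.454, 0.467]
contact_force: [-16.0, -10.7, 14.8]
opening: 0.0503
```

Request:
jog_arm(moves=[[0, 0, 0, 0, 0, 0], [-2, 0, 0, 0, 0, 0], [-3, 0, 0, 0, 0, 0], [-5, 0, 0, 0, 0, 0], [0, -4, 0, 0, 0, 0], [0, -5, 0, 0, 0, 0], [0, -8, 0, 0, 0, 0], [0, -20, 0, 0, 0, 0], [0, -40, 0, 0, 0, 0], [0, -50, 0, 0, 0, 0], [-50, -50, 0, 0, 0, 0], [-50, 0, 0, 0, 0, 0]])

```text
t: 11.85
tool_pos: [0.5406, -0.2304, 0.1544]
tool_rot: [-1.53, -0.469, 0.456]
contact_force: [0.5, -0.5, 0.2]
opening: 0.0501
```

Request:
jog_arm(moves=[[-50, 0, 0, 0, 0, 0], [-50, 0, 0, 0, 0, 0], [0, 0, 0, 0, 0, 0], [0, 0, 0, 0, 0, 0]])

```text
t: 12.25
tool_pos: [0.4525, -0.2845, 0.1465]
tool_rot: [-1.521, -0.457, 0.457]
contact_force: [0.1, -0.9, -0.5]
opening: 0.0506
```

```bash
python3 - <<'E'
from st import *
tool()
a=ctrl.get_image("side")[200:285,222:368,::-1];b=ctrl.get_image("top")[125:215,245:350,::-1]
a=cv2.resize(a,None,fx=4,fy=4,interpolation=2);b=cv2.resize(b,(396,340),interpolation=2)
cv2.imwrite("pics/f.png",cv2.resize(np.hstack([a,b]),(800,277)) if 0 else cv2.resize(a,None,fx=1.35,fy=1.35)); cv2.imwrite("pics/ft.png",b)
E
```

```text
t 12.25 fix [-234.8501  -30.1791] z 146.50794279890755 open 50.55386285442448 F(fix) [-0.3668 -0.7788] -0.48808093609212944
tool x yaw 33.4518889314781 y axis [-0.0003  0.0009 -1.    ]
```

View pics/f.png

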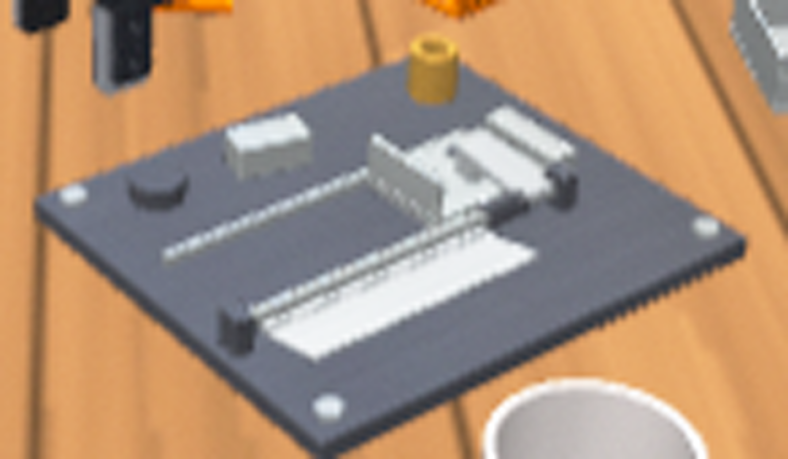

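```bash
python3 - <<'E'
from st import *
px=np.array([222,200])+(np.array([(283,172),(352,222),(371,135),(440,185)])+.5)/5.4-.5
print((ray("side",px,.04)[:,:2]-t)@M*1e3)
ctrl.finish_job()
E
```

```text
[[-86.5568  27.6109]
 [-86.5195 -23.3621]
 [-31.4992  28.775 ]
 [-33.436  -23.6501]]
the job is handed in; nothing more can be done
```

I pressed the thumb bar down with one fingertip, pushed the plate under the raised jaw to the end stop with the other, backed off and lifted clear. I then handed the job in at about 12 s of the 38 s allowed; no verdict was reported.

**Clip:** The bar force rose from about 4 N to 9.5 N. The side picture, taken before the push, showed the bar level and the jaw clearly raised with the plate still short of it.

**Stop:** The tool stalled at the stop with about 19 N along the push direction.

**Last checks:**
- After release, the picture shows the plate's nose under the clip arm and against the stop. The jaw sits on the plate, and the bushing, gauge block and spacer are in place.
- I did not look again at the file, hammer, mug and oil can, apart from the mug's rim in the last picture.
- The flange top measures at x of about -32 mm, against the expected -35 mm. That agrees within pixel and calibration error.
- The contact force read about zero at the end.

**Disagreements:**
- The fingertips were about 33 mm higher above the reported TCP than I expected. I found this in the side view and handled it by descending under force feedback.
- Before the push, the two cameras differed by about 7 mm on the flange's x.
- I had no direct reading of the clip angle; I judged it from force and pictures.

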